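Nip a carton with the sunk guide knob

TASK

Stand the medium carton upright in the middle of the coding station's lane, its two narrow sides facing the guides, and let it go. Then reach through the round opening in the guard and turn the sunk knob clockwise until you feel the sprung guide nip the carton square against the fixed rail with about 6 N, without crushing it, and leave it nipped. Do not lean on the guard or shift the other two cartons.

Things in the scene. Friction and masses are not known exactly. Their poses are not given: they have to be found in the camera images.
- station: Coding station fixed to the table: aluminium base plate 170 (x) x 300 (y) x 20 mm, centre at x 0, y +10. Lane runs along its x; on its +y side a white housing 120 x 120 mm, 100 mm high, holds the knob (axis at x 0, y +95). Moving guide: face at y 0 when open, 100 mm long, closes to -y. Both guides stand 22 to 65 mm above the table. Origin at table height.
- lane (a point): Point on the lane's bed, 20 mm above the table, station axes (x along the lane), 40 mm to -y of the open moving guide. The fixed rail (130 mm long) has its face 38 to 52 mm to -y of this point: clamped by hand, unmeasured, different every time. A carton centred here has 8 mm or more free on either side.
- guard: Steel guard plate 120 x 120 x 5 mm, lid of the knob well, top face 100 mm above the table, with a round opening of 76 mm diameter centred over the knob. Fixed. Origin at the centre of its underside. Not to be pushed with more than 15 N.
- knob_grip (a point): Point on the black knob's axis, 88 mm above the table (12 mm below the guard's top): where to put the TCP, the fingertips reaching lower. Its bar grip is 42 mm long (this point's x), 14 mm thick (y), from 60 to 85 mm above the table, over a flange 52 mm across. Well 110 x 110 mm inside, floor at 50 mm. Turns with the knob; at knob angle 0 its axes are the station's.
- knob (a joint): Knob angle in rad: 0 at the start (guide open), grows clockwise seen from above, stop at 1.9. A rack moves the guide 24 mm per rad. Free turning takes about 0.26 N m of friction and it stays where left; the nip adds 0.024 N m per newton on the carton.
- jaw: Moving guide's carriage, driven to the station's -y by the knob; origin at the station's origin when open. Its 100 x 43 mm steel pad rides on springs, 1.5 N per mm, 12 mm travel: once the carton is against the rail the force grows 36 N per rad of knob. A good nip is 3 to 9 N on the carton, aim at 6; over 14 N the guide crushes it.
- carton: Medium carton: closed, white, rigid, 45 (x) x 60 (y) x 110 mm high, about 0.15 kg, standing loose. Origin at the centre of its underside. Its narrow (45 mm) sides at +-y, 60 mm apart, are to face the guides. Hold it across the 45 mm (its x), near the top so that the fingers clear the guides; the gripper's own grip does not harm it.
- tall_carton: Bystander: slim tall white carton 40 x 40 x 150 mm, loose, origin at the centre of its underside. Leave it alone.
- low_carton: Bystander: low white carton 60 (x) x 85 (y) x 55 mm high, loose, origin at the centre of its underside. Leave it alone.
Mind the look-alikes: they are no part of the job. What is shaped like the carton but orange or yellow is not meant.

How it is judged (in metres and radians):
On the way:
1. the carton stands upright and released in the middle of the lane (x of carton in the frame of lane between -0.025 and 0.025 m and z of carton in the frame of lane between -0.004 and 0.004 m and y of carton in the frame of lane between -0.03 and 0.03 m and angle between carton's own z axis and vertical below 0.08 rad and contact force between the fingers and carton below 0.1 N), for 0.2 s.
At the end, for the whole second after the job is handed in: The carton stands upright (within 0.08 rad) on the lane's bed, within 25 mm of the lane's middle along its length and 30 mm across, its narrow sides facing the guides, square to the station within 0.06 rad, at rest, nipped by the moving guide with 3 to 9 N (x of carton in the frame of lane between -0.025 and 0.025 m and z of carton in the frame of lane between -0.004 and 0.004 m and y of carton in the frame of lane between -0.03 and 0.03 m and angle between carton's own z axis and vertical below 0.08 rad and angle between the y axis of carton and the y axis of station, either way round below 0.06 rad and contact force between jaw and carton between 3 and 9 N and linear speed of carton below 0.01 m/s); the robot touches nothing.
It fails at once if the guide crushes the carton (over 14 N) (contact force between jaw and carton above 14 N).
It fails at once if the robot leans on the guard (over 15 N) (contact force between any of the fingers, the arm and guard above 15 N).
It fails at once if another carton is shifted by more than 20 mm (distance of any of tall_carton, low_carton from where it was at the start of the episode above 0.02 m).
It also fails if it takes over 72 s, if anything falls off the work surface, if the arm or the gripper's body presses on something with over 40 N, if the wrist force passes 120 N, or if a joint passes its speed limit or range.

ROBOT

A 6-joint arm with a two-finger parallel gripper is mounted at the origin on the work surface. World frame = base frame: x ahead of the robot, y to its left, z up, the work surface at z = 0. Lengths are in mm, angles in rad, forces in N, time in s.
With the tool pointing down it reaches from about 325 to 900 mm from the base axis. Payload 6.1 kg.
Tool frame: the origin (TCP) lies between the finger pads, 19 mm behind the fingertips; this is the grasp point; z points along the fingers, y is the line along which they close (so a half turn about z gives the same grasp; the last joint's range is limited). The gripper opens to 85 mm and grips with 20 to 120 N. Pads are 22 mm wide; open, the fingers measure 114 mm over their backs; the gripper's body (76 mm by 85 mm) begins 54 mm behind the grasp point. The pads swing forward as they close: fully open they stand 13 mm farther back than shut.
Start: joints at [1.128, 0.22, 1.526, -0, 1.395, -0.126], TCP at [194.703, 593.891, 250] pointing down, gripper open.
Joint ranges: [-2.98, 2.98], [-0.91, 2.08], [0.09, 2.57], [-1.24, 4.39], [0.2, 2.65], [-2.68, 2.68]. Speed limits (rad/s): [2.57, 2.57, 3.01, 3.14, 3.14, 3.14].

INTERFACE

Orientations are given as a unit quaternion [x, y, z, w].
In Python, from plant import env gives the robot as it stands.
- The arm moves only by the shell command python3 -m crank 'ROWS' [OPENING] [FORCE]. ROWS is JSON, a list of rows, each a list of 4 numbers: the shift along the tool's x, y, z in m, then the turn about the tool's z in rad. In form: [[dx, dy, dz, spin], ...]. A call has 1 to 20 rows; each row is the pose to reach, as a shift and turn from the pose commanded when the call began, along the tool's axes at that moment; what a row does not reach only later rows make up. A row lasts 1/8 s, in which the tool goes at most 62.5 mm and 10.7 degrees, less where a joint would pass 70% of its speed; a pose out of reach is approached as far as the arm can. A call with a gripper value outside its range is refused whole. OPENING is the finger opening in m, from 0 to 0.0854, set as the call begins (- or left out, the last holds). The fingers move at their own pace and stop on an object; FORCE is the grip in N (left out, the last holds). Time passes only in rows, so rows that repeat a pose let the fingers close. It gives the time, the measured TCP pose, the force, the opening and the grip force at its end, in the units of the state.
- env.get_obs(): the state, without advancing time (a new reading comes with each control period).
- env.read_camera(name): name is "scene" or "top" or "wrist"; returns a dict with "image" (480x640x3 uint8, red, green, blue), "vertical_fov" (degrees; the focal length in pixels is half the picture's height over the tangent of half this angle, whatever the lens; pixels are square), "cx", "cy" (the principal point, pixels), "xyz" and "rotation" of the camera in the world. Camera axes: x right, y down, z forward; pixel columns grow to the right and rows downward; lengths in mm; the calibration is good to about 2 mm. A picture is of the moment at which its call begins. There is no depth.
- env.hand_in(): hands the job in; it is judged then, once.
The state is a dict: "t": time; "qpos": joint angles; "qvel": joint speeds; "tau": joint torques, N m; "position": TCP position; "eef_rot": TCP orientation; "force": force on the tool from outside, world axes, zero at the start; "ft_torque": the same for the moment, N m; "grip_width": opening from 0.0 (shut) to 1.0 (fully open); "finger_force": force on a finger pad.
Only numpy, scipy, OpenCV 4.12 (cv2) and the standard library are available. Lean on these libraries where they do the work, as an engineer would, in place of code of your own. Each camera call takes 0.05 s, during which the arm holds its last target. There are 200 camera calls.

## Working session

There is one attempt and no reset: what is moved stays moved. The work goes in short steps, Python scripts to look and compute and a shell command to move; the robot and the scene stay as the last step left them, time stands still between calls to the robot, and variables do not carry over. Pictures are saved under pics/ and viewed, at most 10 in all, crops included, and the job is handed in when it is done.

```bash
mkdir -p pics; ls; cat > h.py <<'E'
import numpy as np, cv2
from plant import env
from scipy.spatial.transform import Rotation as R
def cam(n):
    c=env.read_camera(n); c['f']=240/np.tan(np.radians(c['vertical_fov'])/2)
    r=np.array(c['rotation'],float); c['R']=r if r.shape==(3,3) else R.from_quat(r).as_matrix()
    return c
def ray(c,uv,z):
    d=c['R']@np.array([(uv[0]-c['cx'])/c['f'],(uv[1]-c['cy'])/c['f'],1]); o=np.array(c['xyz'],float)
    return o+d*(z-o[2])/d[2]
def proj(c,p):
    q=c['R'].T@(np.array(p,float)-c['xyz']); return np.round([c['cx']+c['f']*q[0]/q[2],c['cy']+c['f']*q[1]/q[2]],1)
def save(c,n): cv2.imwrite('pics/'+n,cv2.cvtColor(c['image'],cv2.COLOR_RGB2BGR))
E
python3 - <<'E'
from h import *
for n in('top','scene'):
    c=cam(n); save(c,n+'0.png'); print(n,c['xyz'],c['R'].round(3).tolist(),c['f'],c['cx'],c['cy'])
o=env.get_obs(); print(o)
E
```

```text
pics
top [486.18116004 113.13581695 998.59150541] [[-0.02, -0.996, 0.083], [-1.0, 0.02, -0.003], [0.002, -0.083, -0.997]] 594.2131817011624 330.9507392711863 247.9771722247136
scene [838.46136315 517.4068008  724.27784195] [[-0.824, 0.432, -0.366], [0.566, 0.646, -0.512], [0.015, -0.629, -0.777]] 489.72084774388395 313.334346620217 229.0731196300319
{'t': 0.1, 'qpos': array([ 1.12792039e+00,  2.21113963e-01,  1.52750108e+00,  4.56001163e-06,
        1.39469188e+00, -1.26146197e-01]), 'qvel': array([ 0.00033719, -0.00043156, -0.00331981,  0.00089068, -0.00046576,
       -0.00047019]), 'tau': array([ 9.14792072e-04, -4.98242998e+01, -3.90547299e+01, -2.33712481e-04,
        5.75785147e-03,  5.37752776e-07]), 'position': array([194.47309038, 593.4393279 , 249.02691536]), 'eef_rot': array([ 1.57704087e-01,  9.87486044e-01, -8.22047970e-04, -2.42742041e-04]), 'force': array([ 0.48645436, -0.56952595,  0.10509443]), 'ft_torque': array([-0.02217016, -0.02435271, -0.02282346]), 'finger_force': 0.0, 'grip_width': 1.0027261515290777}
```

View pics/top0.png

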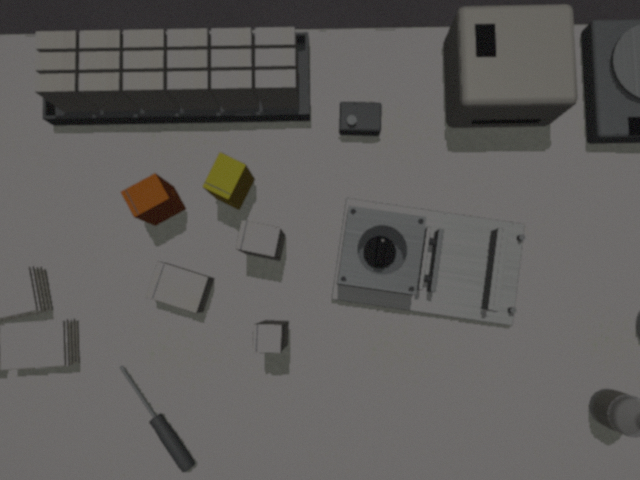

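View pics/scene0.png

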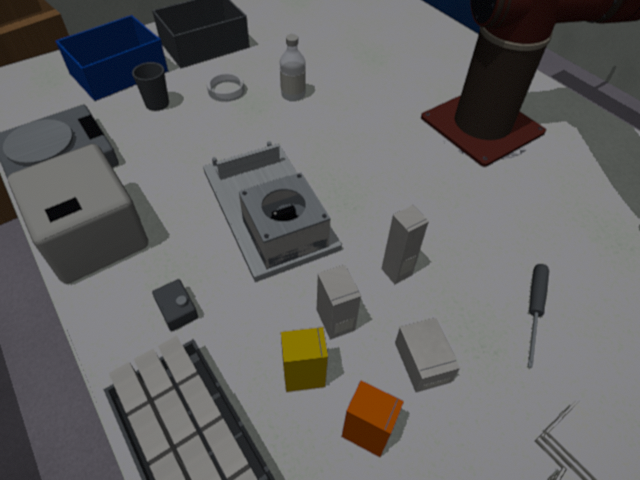

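The top view shows the medium carton's top at about (262,240), the low one at (182,288), the tall one at (270,338), and the guard hole at (381,252) with the lane to its right. The scene view confirms these: medium at (338,300), tall at (405,245), low at (427,352). Next I'll enlarge the first two areas.

```bash
python3 - <<'E'
import cv2,numpy as np
i=cv2.imread('pics/top0.png')
a=np.clip(i.astype(float)*1.7,0,255).astype('uint8')
A=cv2.resize(a[190:335,325:530],None,fx=3.9,fy=3.9,interpolation=cv2.INTER_CUBIC)
cv2.imwrite('pics/st.png',A)
B=cv2.resize(a[210:270,225:300],None,fx=8,fy=8,interpolation=cv2.INTER_CUBIC)
cv2.imwrite('pics/ca.png',B)
E
```

```text
(no output)
```

View pics/st.png

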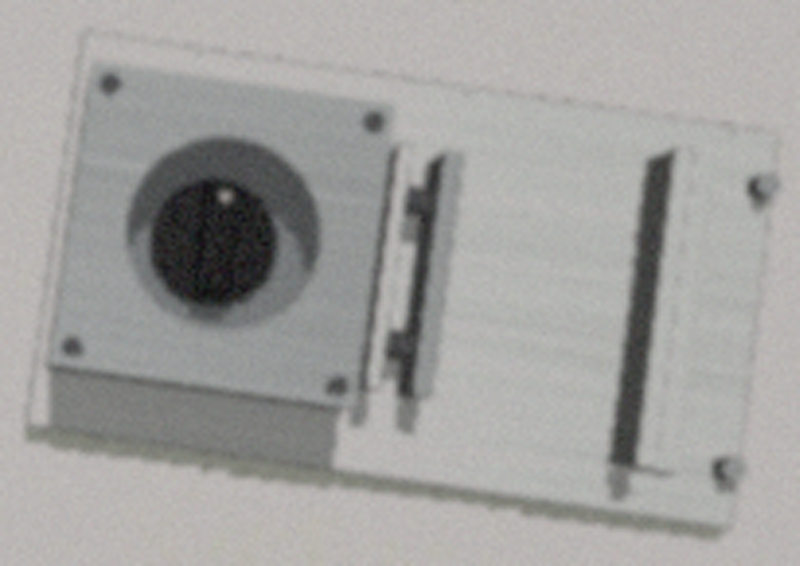

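View pics/ca.png

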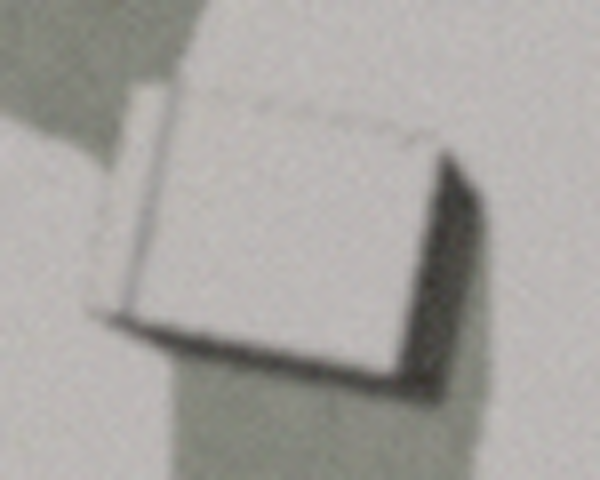

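```bash
python3 - <<'E'
from h import *
c=cam('top')
def pts(l,s,o,z): return np.array([ray(c,np.array(p)/s+o,z)[:2] for p in l])
C=pts([(137,80),(95,312),(397,378),(440,145)],8,(225,210),110)
print('carton',C.mean(0),[np.linalg.norm(C[i]-C[i-1]).round(1) for i in range(4)])
cy=(C[0]+C[1]-C[2]-C[3])/2; cx=(C[0]+C[3]-C[1]-C[2])/2
print('yaw',np.arctan2(-cy[0],cy[1]),np.arctan2(cx[1],cx[0]))
S=325,190
G=pts([(95,68),(50,365),(345,405),(395,103)],3.9,S,100)
B=pts([(85,32),(28,428),(728,525),(778,128)],3.9,S,20)
for n,P in(('guard',G),('base',B)):
    y=(P[0]+P[1]-P[2]-P[3])/2; x=(P[0]+P[3]-P[1]-P[2])/2
    print(n,P.mean(0),[np.linalg.norm(P[i]-P[i-1]).round(1) for i in range(4)],'yaw',np.arctan2(-y[0],y[1]),np.arctan2(x[1],x[0]))
    yaw=np.arctan2(-y[0]+x[1],y[1]+x[0]); Rm=np.array([[np.cos(yaw),-np.sin(yaw)],[np.sin(yaw),np.cos(yaw)]])
    o=P.mean(0)-Rm@[0,95 if n=='guard' else 10]; print('origin',o,yaw,'lane',o+Rm@[0,-40],'knob',o+Rm@[0,95])
r=pts([(677,150),(639,466)],3.9,S,65); print('rail top',[(Rm.T@(p-o)).round(1) for p in r])
r=pts([(650,160),(612,465)],3.9,S,22); print('rail bot',[(Rm.T@(p-o)).round(1) for p in r])
H=pts([(224,232)],3.9,S,100); print('hole',H)
o=env.get_obs(); T=R.from_quat(o['eef_rot']).as_matrix(); print(T.round(3).tolist(),o['position'])
E
```

```text
carton [576.24600957 218.77444537] [np.float64(58.4), np.float64(44.4), np.float64(58.0), np.float64(44.6)]
yaw -0.23341377522802934 -0.18990436792158386
guard [555.98643273  33.07522491] [np.float64(118.1), np.float64(117.4), np.float64(115.1), np.float64(119.6)] yaw -0.14541545260286196 -0.18353269570145986
origin [540.41739977 -60.64032989] -0.16462717427591533 lane [ 533.86201747 -100.09951087] knob [555.98643273  33.07522491]
base [542.71745214 -51.04970794] [np.float64(297.6), np.float64(170.1), np.float64(296.4), np.float64(169.6)] yaw -0.15778355975688568 -0.1670766031785512
origin [541.11277475 -60.92011879] -0.16116451445641936 lane [ 534.6940652  -100.40176222] knob [556.35720993  32.84878434]
rail top [array([ 62.9, -85.9]), array([-65.9, -85.8])]
rail bot [array([ 63.7, -86.5]), array([-66.3, -86. ])]
hole [[556.91519391  31.99738972]]
[[-0.95, 0.312, -0.001], [0.312, 0.95, -0.001], [0.0, -0.002, -1.0]] [194.52335439 593.47826936 249.13093831]
```

```bash
python3 -m crank '[[-0.04,-0.02,0,0.122],[-0.08,-0.04,0,0.244],[-0.12,-0.06,0,0.366],[-0.16,-0.08,0,0.488],[-0.2,-0.1,0,0.61],[-0.24,-0.12,0,0.732],[-0.28,-0.14,0,0.854],[-0.32,-0.16,0,0.976],[-0.36,-0.18,0,1.098],[-0.4,-0.2,0,1.22],[-0.44,-0.22,0,1.342],[-0.4793,-0.2376,0,1.464],[-0.4793,-0.2376,0,1.464],[-0.4793,-0.2376,0,1.464],[-0.4793,-0.2376,0,1.464]]' 0.065 40
python3 - <<'E'
from h import *
c=cam('wrist'); save(c,'w1.png')
o=env.get_obs(); T=R.from_quat(o['eef_rot']).as_matrix(); print(T.round(3).tolist(),o['position'],c['xyz'])
for z,h in((110,0),):
  a=-.21; 
  for sx,sy in((1,1),(1,-1),(-1,-1),(-1,1)):
    x,y=22.5*sx,30*sy; print(proj(c,[576.2+x*np.cos(a)-y*np.sin(a),218.8+x*np.sin(a)+y*np.cos(a),110]))
E
```

```text
t: 2.02
position: [575.3, 219.7, 249.8]
eef_rot: [0.777, 0.63, -0.0, -0.0]
force: [0.7, -0.3, 0.5]
grip_width: 0.764
finger_force: 0.0
[[0.206, 0.978, -0.0], [0.978, -0.206, 0.0], [0.0, -0.0, -1.0]] [575.34660549 219.82404223 250.01867763] [589.3100422  283.67528849 374.51239295]
[355.3 197.2]
[353.2 279.6]
[291.3 279.4]
[289.8 197. ]
```

View pics/w1.png

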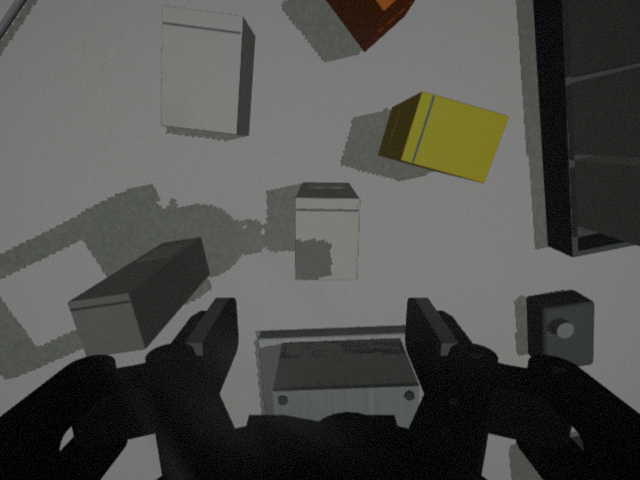

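The wrist view shows the carton's top spanning (296,197)–(357,280). That is square to the tool and about 3 mm to +x of the prediction.

```bash
python3 -m crank '[[0,0.002,0.03,0],[0,0.002,0.06,0],[0,0.002,0.09,0],[0,0.002,0.12,0],[0,0.002,0.145,0],[0,0.002,0.162,0],[0,0.002,0.162,0],[0,0.002,0.162,0]]'
python3 -m crank '[[0,0,0,0],[0,0,0,0],[0,0,0,0],[0,0,0,0],[0,0,0,0],[0,0,0,0]]' 0.03 40
python3 -m crank '[[0,0,-0.03,0],[0,0,-0.06,0],[0,0,-0.1,0],[0,0,-0.12,0],[0,0,-0.12,0]]'
python3 - <<'E'
from h import *
c=cam('wrist'); s=cam('scene'); i=np.hstack([c['image'][:,::1],s['image']]); i=cv2.resize(i,(800,300)); cv2.imwrite('pics/g.png',i[:,:,::-1])
o=env.get_obs(); T=R.from_quat(o['eef_rot']).as_matrix(); print(T.round(3).tolist(),o['position'])
E
```

```text
t: 3.08
position: [578.8, 218.8, 89.2]
eef_rot: [0.777, 0.629, 0.001, 0.0]
force: [0.2, 0.1, 0.0]
grip_width: 0.762
finger_force: 0.0
t: 3.82
position: [579.0, 218.7, 89.6]
eef_rot: [0.777, 0.629, 0.001, 0.0]
force: [-1.3, 0.5, 5.4]
grip_width: 0.52
finger_force: 41.5
t: 4.45
position: [579.0, 218.6, 209.5]
eef_rot: [0.777, 0.629, 0.001, 0.001]
force: [0.4, -0.1, -3.1]
grip_width: 0.523
finger_force: 41.5
[[0.208, 0.978, -0.002], [0.978, -0.208, -0.001], [-0.001, -0.002, -1.0]] [577.30512863 218.16676596 206.34195905]
```

View pics/g.png

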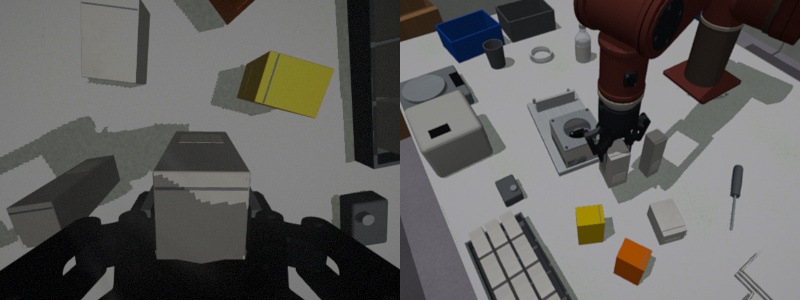

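Carton is held squarely. Carry it over to the lane.

```bash
python3 -m crank '[[-0.01,0.001,-0.015,0],[-0.04,0.003,-0.025,-0.005],[-0.075,0.006,-0.025,-0.01],[-0.11,0.009,-0.025,-0.015],[-0.15,0.012,-0.025,-0.02],[-0.19,0.015,-0.025,-0.025],[-0.23,0.018,-0.025,-0.03],[-0.265,0.021,-0.025,-0.035],[-0.295,0.023,-0.025,-0.04],[-0.315,0.0245,-0.025,-0.048],[-0.3236,0.025,-0.025,-0.048],[-0.3236,0.025,-0.025,-0.048],[-0.3236,0.025,-0.025,-0.048],[-0.3236,0.025,-0.025,-0.048]]'
python3 - <<'E'
from h import *
c=cam('wrist'); t=cam('top'); a=cv2.resize(c['image'],(400,300)); b=cv2.resize(t['image'][180:345,330:550],(400,300)); cv2.imwrite('pics/l.png',np.hstack([a,b])[:,:,::-1])
E
```

```text
t: 6.3
position: [535.1, -102.6, 233.0]
eef_rot: [0.762, 0.648, 0.0, -0.0]
force: [-0.3, 0.5, -1.5]
grip_width: 0.52
finger_force: 41.5
```

View pics/l.png

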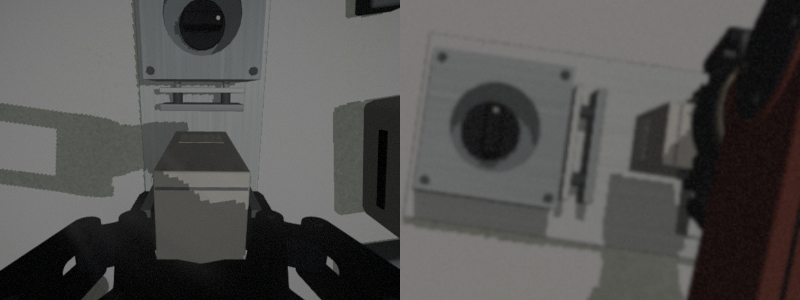

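Carton is parallel to the guide and centred on it (column 202 for both carton and knob in the left picture). Lower it.

```bash
python3 -m crank '[[0,0,0.03,0],[0,0,0.06,0],[0,0,0.09,0],[0,0,0.11,0],[0,0,0.118,0],[0,0,0.121,0],[0,0,0.123,0],[0,0,0.1245,0],[0,0,0.1245,0],[0,0,0.1245,0]]'
python3 -m crank '[[0,0,0,0],[0,0,0,0],[0,0,0,0],[0,0,0,0],[0,0,0,0]]' 0.065
python3 -m crank '[[0,0,-0.02,0],[0,0,-0.05,0],[0,0,-0.1,0],[0,0,-0.12,0],[0,0,-0.12,0]]'
```

```text
t: 7.65
position: [535.8, -103.6, 109.6]
eef_rot: [0.762, 0.648, 0.0, 0.001]
force: [-1.6, -0.5, 5.0]
grip_width: 0.519
finger_force: 42.1
t: 8.28
position: [535.1, -103.3, 108.4]
eef_rot: [0.762, 0.648, -0.0, -0.0]
force: [-0.1, 0.0, 0.0]
grip_width: 0.762
finger_force: 0.0
t: 8.9
position: [536.3, -103.7, 230.7]
eef_rot: [0.762, 0.648, 0.001, 0.002]
force: [0.5, 0.6, -0.4]
grip_width: 0.763
finger_force: 0.0
```

```bash
python3 -m crank '[[0.01,0,0,-0.15],[0.025,0,0,-0.3],[0.04,0,0,-0.45],[0.055,0,0,-0.6],[0.07,0,0,-0.75],[0.085,0,0,-0.9],[0.1,0,0,-1.05],[0.115,0,0,-1.2],[0.13,0,0,-1.35],[0.138,0,0,-1.5],[0.138,0,0,-1.571],[0.138,0,0,-1.571],[0.138,0,0,-1.571],[0.138,0,0,-1.571]]' 0.028
python3 - <<'E'
from h import *
c=cam('wrist'); s=cam('scene')
a=cv2.resize(c['image'],(400,300)); b=cv2.resize(s['image'][110:290,180:420],(400,300)); cv2.imwrite('pics/k.png',np.clip(np.hstack([a,b])[:,:,::-1]*1.5,0,255))
print(env.get_obs()['position'],c['xyz'],proj(c,[557.2,33,100]),proj(c,[557.2,33,85]))
# guard hole & holes: dark blobs
g=cv2.cvtColor(c['image'],cv2.COLOR_RGB2GRAY); 
save(c,'kfull.png')
E
```

```text
t: 10.65
position: [557.2, 32.7, 228.1]
eef_rot: [0.081, 0.997, -0.0, -0.0]
force: [-0.3, 1.1, 0.2]
grip_width: 0.328
finger_force: 0.0
[557.30581986  32.73198815 228.37695602] [492.51150261  42.87484279 352.73811813] [322.5 243.3] [322.5 238. ][ WARN:0@2.193] global loadsave.cpp:1063 imwrite_ Unsupported depth image for selected encoder is fallbacked to CV_8U.
```

View pics/k.png

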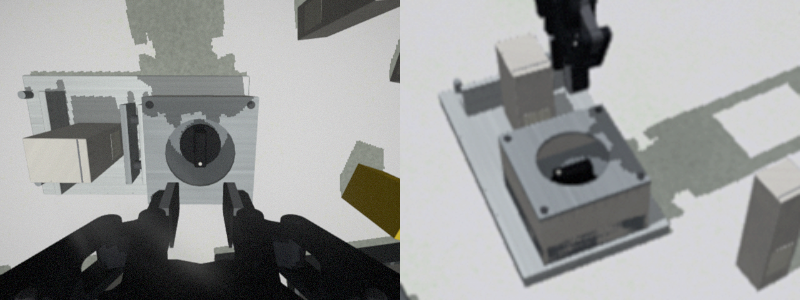

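Knob hole at about (200,152) in the left half, bar vertical between the fingers, and the carton upright in the lane. I'll go down and read the torque first.

```bash
python3 -m crank '[[0,-0.001,0.04,0],[0,-0.001,0.08,0],[0,-0.001,0.1,0],[0,-0.001,0.115,0],[0,-0.001,0.13,0],[0,-0.001,0.1405,0],[0,-0.001,0.1405,0],[0,-0.001,0.1405,0]]'
cat > q.py <<'E'
from h import *
f=[];
for _ in range(5):
    env.read_camera('wrist'); o=env.get_obs(); f.append([*o['force'],*o['ft_torque'],o['grip_width'],o['finger_force'],*o['position'],R.from_quat(o['eef_rot']).as_euler('ZYX')[0],o['qpos'][5]-o['qpos'][0]])
f=np.array(f); print('F',f[:,:3].mean(0).round(2),'M',f[:,3:6].mean(0).round(3),'sd',f[:,5].std().round(3),'w,ff,pos,q6-q1',f[:,6:].mean(0).round(3), o['t'])
E
python3 q.py
python3 -m crank '[[0,0,0,0],[0,0,0,0],[0,0,0,0],[0,0,0,0]]' 0.004 80; python3 q.py
```

```text
t: 11.75
position: [557.7, 31.9, 88.6]
eef_rot: [0.081, 0.997, -0.0, 0.001]
force: [0.4, -0.2, -0.2]
grip_width: 0.328
finger_force: 0.0
F [-0.03  0.54  0.12] M [ 0.003 -0.013 -0.003] sd 0.027 w,ff,pos,q6-q1 [ 3.29000e-01  0.00000e+00  5.57718e+02  3.18550e+01  8.87280e+01
  2.98000e+00 -1.40900e+00] 12.0
t: 12.5
position: [557.4, 31.8, 88.6]
eef_rot: [0.081, 0.997, -0.0, 0.0]
force: [-2.6, -0.7, 5.1]
grip_width: 0.137
finger_force: 79.0
F [-2.36 -0.69  5.82] M [-0.105  0.408 -0.088] sd 0.021 w,ff,pos,q6-q1 [ 1.3800e-01  7.9014e+01  5.5739e+02  3.1763e+01  8.8579e+01  2.9800e+00
 -1.4090e+00] 12.75
```

```bash
python3 -m crank '[[0,0,0,0.08],[0,0,0,0.16],[0,0,0,0.24],[0,0,0,0.32],[0,0,0,0.4],[0,0,0,0.4]]'; python3 q.py
python3 -m crank '[[0,0,0,0.08],[0,0,0,0.16],[0,0,0,0.24],[0,0,0,0.32],[0,0,0,0.4],[0,0,0,0.4]]'; python3 q.py
```

```text
t: 13.5
position: [557.5, 32.1, 88.6]
eef_rot: [0.278, 0.961, 0.0, 0.0]
force: [-1.6, 0.9, 5.1]
grip_width: 0.136
finger_force: 79.1
F [-1.23  0.43  5.19] M [ 0.085  0.323 -0.109] sd 0.028 w,ff,pos,q6-q1 [ 1.39000e-01  7.91040e+01  5.57505e+02  3.20650e+01  8.85940e+01
  2.58000e+00 -1.00900e+00] 13.75
t: 14.5
position: [557.7, 32.3, 88.6]
eef_rot: [0.462, 0.887, 0.001, 0.0]
force: [-0.9, 1.4, 5.1]
grip_width: 0.136
finger_force: 79.1
F [-0.55  2.3   5.19] M [ 0.341  0.123 -0.145] sd 0.028 w,ff,pos,q6-q1 [ 1.40000e-01  7.91340e+01  5.57713e+02  3.22620e+01  8.85830e+01
  2.18100e+00 -6.11000e-01] 14.75
```

```bash
cat > r.py <<'E'
from h import *
o=env.get_obs(); print('now F',o['force'].round(2),'M',o['ft_torque'].round(3),'q6-q1',round(o['qpos'][5]-o['qpos'][0],4),'tau6',o['tau'][5].round(3),o['t'])
E
python3 -m crank '[[0,0,0,0.04],[0,0,0,0.08]]' >/dev/null; python3 r.py
python3 -m crank '[[0,0,0,0.04],[0,0,0,0.08]]'>/dev/null; python3 r.py
python3 - <<'E'
from h import *
s=cam('scene');t=cam('top'); b=cv2.resize(s['image'][110:290,180:420],(400,300)); a=cv2.resize(t['image'][180:345,330:550],(400,300));cv2.imwrite('pics/m.png',np.clip(np.hstack([a,b])[:,:,::-1]*1.5,0,255).astype('uint8'))
E
```

```text
now F [-0.01  2.2   5.47] M [0.405 0.068 0.313] q6-q1 -0.5305 tau6 -0.14 15.0
now F [0.38 2.09 4.08] M [ 0.418 -0.016  0.263] q6-q1 -0.4505 tau6 -0.136 15.25
```

View pics/m.png

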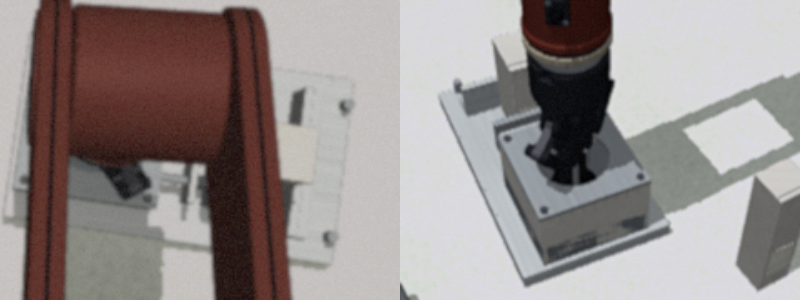

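The guide has moved out and the moving torque is 0.26–0.31 N m, as stated for free turning. Continue in small steps, reading the torque while moving.

```bash
for_(){ :; }
python3 -m crank '[[0,0,0,0.02],[0,0,0,0.04]]' >/dev/null; python3 r.py
python3 -m crank '[[0,0,0,0.02]]' >/dev/null; python3 r.py
python3 -m crank '[[0,0,0,0.02]]' >/dev/null; python3 r.py
python3 -m crank '[[0,0,0,0.02]]' >/dev/null; python3 r.py
python3 -m crank '[[0,0,0,0.02]]' >/dev/null; python3 r.py
python3 -m crank '[[0,0,0,0.02]]' >/dev/null; python3 r.py
```

```text
now F [0.16 2.14 5.34] M [0.43  0.008 0.344] q6-q1 -0.4113 tau6 0.073 15.6
now F [0.41 2.78 4.63] M [0.436 0.018 0.291] q6-q1 -0.3913 tau6 0.075 15.725
now F [-0.09  3.05  5.07] M [ 0.478 -0.008  0.276] q6-q1 -0.3714 tau6 0.075 15.85
now F [1.3  3.07 5.2 ] M [ 0.572 -0.027  0.263] q6-q1 -0.3512 tau6 0.062 15.975
now F [-0.41  3.28  5.16] M [ 0.482 -0.132  0.332] q6-q1 -0.3312 tau6 0.096 16.1
now F [1.11 4.1  5.06] M [ 0.516 -0.066  0.354] q6-q1 -0.3111 tau6 0.103 16.225
```

```bash
python3 -m crank '[[0,0,0,0.02]]' >/dev/null; python3 r.py
python3 -m crank '[[0,0,0,0.02]]' >/dev/null; python3 r.py
python3 -m crank '[[0,0,0,0.02]]' >/dev/null; python3 r.py
python3 -m crank '[[0,0,0,0.02]]' >/dev/null; python3 r.py
```

```text
now F [0.15 4.1  5.49] M [ 0.51  -0.07   0.381] q6-q1 -0.291 tau6 0.13 16.35
now F [1.58 3.88 4.98] M [ 0.58  -0.129  0.346] q6-q1 -0.2709 tau6 0.133 16.475
now F [0.14 4.01 4.55] M [ 0.558 -0.101  0.34 ] q6-q1 -0.2508 tau6 0.164 16.6
now F [1.31 3.31 5.62] M [ 0.595 -0.125  0.371] q6-q1 -0.2307 tau6 0.159 16.725
```

Contact began at about 1.075 rad, which matches the 26 mm gap measured, so 6 N should come at about 1.24 rad.

```bash
python3 -m crank '[[0,0,0,0.02]]' >/dev/null; python3 r.py
python3 -m crank '[[0,0,0,0.02]]' >/dev/null; python3 r.py
python3 -m crank '[[0,0,0,0.02]]' >/dev/null; python3 r.py
```

```text
now F [0.74 4.06 4.76] M [ 0.691 -0.125  0.382] q6-q1 -0.2107 tau6 0.197 16.85
now F [1.33 3.15 5.59] M [ 0.69 -0.18  0.38] q6-q1 -0.1906 tau6 0.229 16.975
now F [0.64 4.09 5.05] M [ 0.676 -0.201  0.441] q6-q1 -0.1704 tau6 0.229 17.1
```

```bash
python3 -m crank '[[0,0,0,0],[0,0,0,0],[0,0,0,0],[0,0,0,0],[0,0,0,0]]' 0.028
python3 -m crank '[[0,0,-0.01,0],[0,0,-0.03,0],[0,0,-0.06,0],[0,0,-0.1,0],[0,0,-0.14,0],[0,0,-0.16,0]]'
python3 -m crank '[[0.03,0,0,0],[0.07,0,0,0],[0.11,0,0,0],[0.15,0,0,0],[0.19,0,0,0],[0.2,0,0,0],[0.2,0,0,0],[0.2,0,0,0]]'
python3 - <<'E'
from h import *
s=cam('scene');t=cam('top'); b=cv2.resize(s['image'][90:330,160:480],(400,300)); a=cv2.resize(t['image'][180:345,330:550],(400,300));cv2.imwrite('pics/z.png',np.clip(np.hstack([a,b])[:,:,::-1]*1.5,0,255).astype('uint8')); print(env.get_obs()['position'])
E
```

```text
t: 17.73
position: [557.1, 31.8, 87.9]
eef_rot: [0.645, 0.764, -0.0, -0.0]
force: [0.5, -0.6, -1.1]
grip_width: 0.328
finger_force: 0.0
t: 18.48
position: [558.3, 31.8, 251.5]
eef_rot: [0.645, 0.764, 0.001, 0.002]
force: [1.0, 1.1, -0.1]
grip_width: 0.325
finger_force: 0.0
t: 19.48
position: [523.7, 228.0, 247.8]
eef_rot: [0.645, 0.764, -0.0, 0.0]
force: [-0.1, -0.1, 0.1]
grip_width: 0.329
finger_force: 0.0
[523.85877044 227.88293244 247.92357967]
```

View pics/z.png

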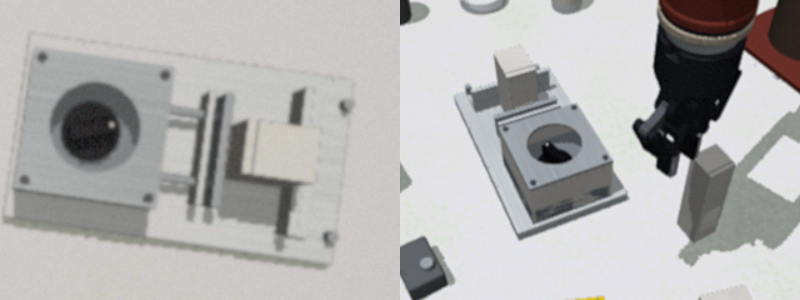

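The picture shows the carton upright and square against the rail at about (280,150) in the left half, the guide against it, and the robot clear.

```bash
python3 -c "
from plant import env
print(env.hand_in())"
```

```text
the job is handed in; nothing more can be done
None
```

The job is handed in at about 20 s of robot time: the carton stands upright and square in the lane, nipped against the rail with about 6 N (estimated from knob torque and angle), and the other cartons and the guard were left alone; no verdict was returned.

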